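# Set a label plate overhanging on the filing board and clamp it

### The arm

A 6-joint arm with a two-finger parallel gripper is mounted at the origin on the work surface; the furniture and walls round the work are solid. World frame = base frame: x ahead of the robot, y to its left, z up, the work surface at z = 0. Lengths are in mm, angles in rad, forces in N, time in s.
With the tool pointing down it reaches from about 350 to 875 mm from the base axis. Payload 4.2 kg.
Tool frame: the origin (TCP) lies where the fingers leave the gripper's body, on its centre line; the fingertips stand 73 mm ahead of it and the grasp point (between the pads) lies 54 mm ahead of it; z points along the fingers, y is the line along which they close (so a half turn about z gives the same grasp; the last joint's range is limited). The gripper opens to 85 mm and grips with 20 to 120 N. Pads are 22 mm wide; open, the fingers measure 114 mm over their backs; the gripper's body (76 mm by 85 mm) begins 54 mm behind the grasp point. The pads swing forward as they close: fully open they stand 13 mm farther back than shut.
Start: joints at [-1.054, 0.385, 0.008, 0, -1.194, -0.259], TCP at [159.363, -604.32, 303.912] pointing down, gripper open.
Joint ranges: [-3.14, 3.14], [-1.21, 2.06], [-1.07, 1.41], [-3.16, 2.05], [-2.99, -0.16], [-3.1, 3.1]. Speed limits (rad/s): [2.79, 2.79, 3.14, 3.14, 3.14, 3.14].

### API

Orientations are given as a rotation vector (axis times angle).
In Python, from bench import telemetry, cams, ctrl gives the robot as it stands. The module is installed in compiled form; this text tells all that it offers.
- The arm moves only by the tool move_arm, never from a script. Its argument "series" is a list of rows, each a list of 2 entries, a list of its own where there are three numbers: the shift along the tool's x, y, z in mm, then the turn, a rotation vector about the tool's x, y, z in rad. A call has 1 to 5 rows; each row is the pose to reach, as a shift and turn from the pose commanded when the call began, along the tool's axes at that moment; what a row does not reach only later rows make up. A row lasts 1/12 s, in which the tool goes at most 41.7 mm and 7.16 degrees, less where a joint would pass 70% of its speed; a pose out of reach is approached as far as the arm can. A call with a gripper value outside its range is refused whole. "fingers" is the finger opening in mm, from 0 to 85.4, set as the call begins (left out, the last holds). The fingers move at their own pace and stop on an object; "squeeze" is the grip in N (left out, the last holds). Time passes only in rows, so rows that repeat a pose let the fingers close. It gives the time, the measured TCP pose, the force, the opening and the grip force at its end, in the units of the state.
- telemetry.observe(): the state, without advancing time (a new reading comes with each control period).
- cams.snapshot(name): name is "side" or "top"; returns a dict with "frame" (384x512x3 uint8, red, green, blue), "depth" (384x512 float32, mm along the optical axis (not along the pixel's ray), 0 where there is no reading), "K" (3x3 intrinsics, pixels), "k1" (the pictures are not rectified: a ray, as slopes to the right and down, at radius r is drawn at 1 + k1 r^2 times it, then the intrinsics apply), "R" (3x3) and "t" (3): a world point X has camera coordinates R X + t. Camera axes: x right, y down, z forward; pixel columns grow to the right and rows downward; lengths in mm; the calibration is good to about 2 mm. A picture is of the moment at which its call begins.
- ctrl.close_job(): hands the job in; it is judged then, once.
The state is a dict: "clock": time; "joint_positions": joint angles; "joint_velocities": joint speeds; "effort": joint torques, N m; "position": TCP position; "tcp_rot": TCP orientation; "force": force on the tool from outside, world axes, zero at the start; "moment": the same for the moment, N m; "opening": finger opening in mm; "grasp_force": force on a finger pad.
Only numpy, scipy, OpenCV 4.12 (cv2) and the standard library are available. Lean on these libraries where they do the work, as an engineer would, in place of code of your own. Each camera call takes 0.05 s, during which the arm holds its last target. There are 200 camera calls.

### The job

Get the label plate ready for filing its near edge: with the fingertips, push it over the wooden ledge until its long side lies square against the metal fence and its near edge sticks out past the end of the ledge, level with the end of the fence. Then push the raised clamp handle over and fully down, so that the rubber foot pins the plate there. Only push and press: do not lift the plate off the ledge, and leave the other things on the bench where they are.

Things in the scene. Friction and masses are not known exactly. Their poses are not given: they have to be found in the camera images.
- board: filing board fixed to the bench: beech ledge on a plywood base. Origin at table height; its -x points along the ledge to the near end (towards the robot), +y to the fence. In its frame (mm): ledge top flat at z = 50, x -95 (near end) to 95, y -65 to 40; base board 18 high, x -78 to 102, y -80 to 135. Toggle clamp outside the fence at x = -55
- plate: loose aluminium label plate, 120 (its x) by 75 (its y) by 6 mm, 0.15 kg, flat on the ledge; origin under its centre (z = 50 mm). At the start wholly on the ledge, nearest corner 2 to 20 mm off the fence, up to 7 degrees askew. In place its origin is at x = -55, y = +2.5 mm in the board's frame
- ledge_end (a point): point on the top edge of the near end of the ledge (board frame -95, 0, 50 mm)
- fence_nose (a point): the near end of the aluminium fence: inner top corner (board frame -115, 40, 62 mm), 20 mm past the ledge end; the plate's near edge is to be level with it. The fence runs from here to board x = 95 mm, inner face at y = 40 mm, 12 mm thick, top 12 mm above the ledge
- handle_pivot (a point): axis of the clamp handle (parallel to the board's x; board frame -55, +94, 74 mm)
- handle_end (a point): point on the axis of the clamp handle's black rubber grip, 95 mm from the pivot; the grip is a round rod 16 mm thick with a rounded end, from 46 to 106 mm from the pivot
- clamp_handle (a joint): angle of the clamp handle, rad: 0 = standing up, open (it then points 67 degrees above the board's +y); 1.0 = fully down on its stop, clamped (10 degrees above +y). 0 to 0.15 at the start. It swings over towards +y and down, stays where it is left (stiff: 8 to 9 N at its end) and takes up to 17 N at the very bottom, where the sprung foot meets the plate
- clamp_arm: the clamp's steel arm with a sprung rubber foot 18 mm across, moved by the handle; origin on its hinge (board frame -55, 76, 78 mm). At the start it stands up, top at about z = 160 mm, not past board y = 10 mm; clamped, the foot presses on the plate at board x = -55, y = 6 mm with about 7 N
- sand_block: cork sanding block 56 x 96 x 26 mm lying beside the board, origin under its centre; leave alone
- brush_flat: flat brush 22 x 190 x 14 mm lying near the board, origin under its centre; leave alone
- vial_b: small screw vial 28 mm wide, 50 mm tall, standing beyond the fence, origin under its centre; leave alone
- vial_c: small screw vial 34 mm wide, 36 mm tall, standing beyond the fence, origin under its centre; leave alone
- marker: marker pen 18 x 130 x 20 mm lying beyond the clamp, origin under its centre; leave alone
Mind the look-alikes: they are no part of the job. Several things have the shape of the plate; the one meant has the colours described above.

How it is judged (in metres and radians):
On the way:
1. the plate lies along the fence, its near edge level with the fence's end, while the clamp is still up (x of plate in the frame of board between -0.061 and -0.049 m and y of plate in the frame of board above -0.002 m and angle between the x axis of plate and the x axis of board, either way round below 0.05 rad and value of joint clamp_handle below 0.5 rad), for 0.2 s.
At the end, for the whole second after the job is handed in: The plate lies flat on the ledge, its long side against the fence (gap at its middle under 4.5 mm, within 0.05 rad), its near edge within 6 mm of level with the fence's end, the clamp handle fully down (within 0.05 rad of its stop) and the rubber foot pressing on the plate with more than 2 N (x of plate in the frame of board between -0.061 and -0.049 m and y of plate in the frame of board above -0.002 m and angle between the x axis of plate and the x axis of board, either way round below 0.05 rad and angle between plate's own z axis and vertical below 0.05 rad and height (world z) of plate between 0.047 and 0.053 m and value of joint clamp_handle above 0.95 rad and contact force between clamp_arm and plate above 2 N); the robot touches nothing.
It fails at once if the plate is lifted or tipped (height (world z) of plate above 0.06 m or angle between plate's own z axis and vertical above 0.2 rad).
It fails at once if the plate falls off the ledge (height (world z) of plate below 0.04 m).
It fails at once if a thing lying by is pushed away (distance of any of sand_block, brush_flat, vial_b, vial_c, marker from where it was at the start of the episode above 0.02 m).
It also fails if it takes over 58 s, if anything falls off the work surface, if the arm or the gripper's body presses on something with over 40 N, if the wrist force passes 120 N, or if a joint passes its speed limit or range.

## Working session

There is one attempt and no reset: what is moved stays moved. The work goes in short steps, Python scripts to look and compute and a tool call to move; the robot and the scene stay as the last step left them, time stands still between calls to the robot, and variables do not carry over. Pictures are saved under pics/ and viewed, at most 10 in all, crops included, and the job is handed in when it is done.

Besides the shell and the picture viewer there is one more tool, called after "Call:" as a command line: name --argument value ..., lists and objects as JSON in quotes. move_arm: Moves the arm, as the interface text tells. Its arguments: {"type":"object","properties":{"series":{"type":"array"},"fingers":{"type":"number"},"squeeze":{"type":"number"}},"required":["series"]}

```bash
mkdir -p pics; cat > h.py <<'E'
import numpy as np, cv2
from scipy.spatial.transform import Rotation as Ro
from bench import telemetry, cams, ctrl
def snap(n,f):
    s=cams.snapshot(n); np.savez(f'pics/{f}.npz',**s); cv2.imwrite(f'pics/{f}.png',s['frame'][:,:,::-1]); return s
def load(f): return dict(np.load(f'pics/{f}.npz'))
def ray(s,u,v):
    K=s['K'];k=float(s['k1'])
    d=np.array([(u-K[0,2])/K[0,0],(v-K[1,2])/K[1,1]]);p=d.copy()
    for _ in range(20): p=d/(1+k*(p@p))
    return np.array([p[0],p[1],1.])
def pz(s,u,v,z):  # on plane z
    R=s['R'];c=-R.T@s['t'];d=R.T@ray(s,u,v); return c+d*(z-c[2])/d[2]
def pd(s,u,v):
    D=s['depth'][int(v)-1:int(v)+2,int(u)-1:int(u)+2];D=D[D>0]
    return s['R'].T@(ray(s,u,v)*np.median(D)-s['t'])
def proj(s,X):
    c=s['R']@np.array(X,float)+s['t'];p=c[:2]/c[2];p=p*(1+float(s['k1'])*(p@p));return s['K'][:2,:2]@p+s['K'][:2,2]
E
python3 - <<'E'
from h import *
a=snap('top','t0');b=snap('side','s0')
im=np.hstack([cv2.resize(x['frame'],(800,600))[:,:,::-1] for x in (a,)]);cv2.imwrite('pics/t0b.png',im)
cv2.imwrite('pics/s0b.png',cv2.resize(b['frame'],(800,600))[:,:,::-1])
o=telemetry.observe();print(o['clock'],o['position'],o['tcp_rot'],o['force'])
for s in(a,b):print(-s['R'].T@s['t'],s['K'][0,0],s['k1'])
E
```

```text
0.1 [ 159.24437755 -603.98172168  302.93195958] [ 4.03509873e-01 -3.11518768e+00 -2.97024754e-03] [ 0.82206796 -0.70033209 -0.14602725]
[ 256.94977971   46.22667766 1176.05552863] 498.5258958044218 -0.18159520390191636
[506.77588505 877.18788735 629.2902986 ] 432.6646520891081 0.011386421764950798
```

View pics/t0b.png

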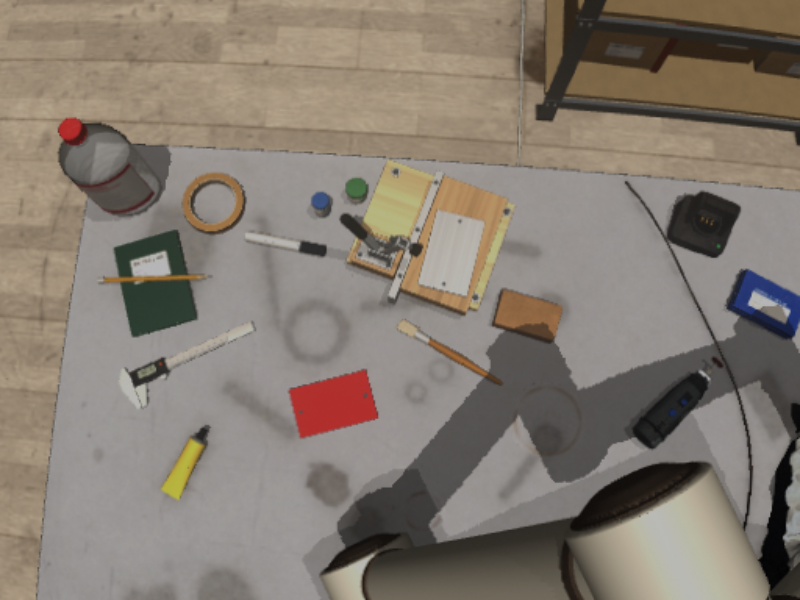

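View pics/s0b.png

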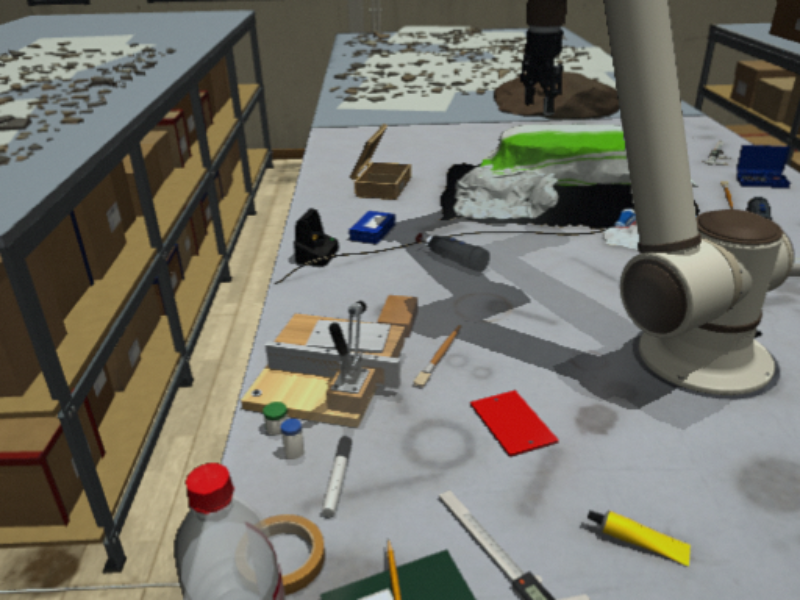

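The top view shows the board at about (430,240) of the 800-wide picture. The silver plate on the ledge is at (450,253), the clamp handle at (355,228), the brush at (450,350) and the cork block at (527,314). I'll enlarge that area.

```bash
python3 - <<'E'
from h import *
a=load('t0');c=a['frame'][95:205,205:345,::-1];cv2.imwrite('pics/t0c.png',cv2.resize(c,None,fx=5,fy=5,interpolation=cv2.INTER_CUBIC))
E
```

```text
(no output)
```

View pics/t0c.png

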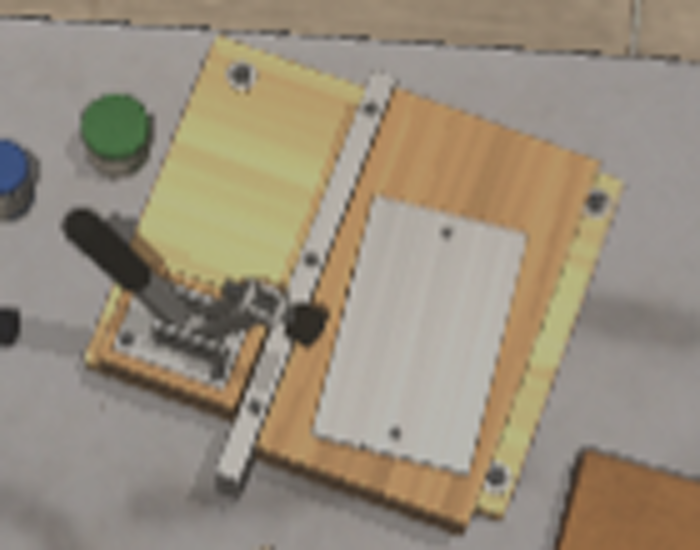

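The crop shows the ledge corners at (465,522), (598,158), (393,92) and (258,455), the fence nose's inner corner at (240,490), and the plate corners at (372,197), (526,235), (470,472) and (316,434). I'll fit the board and plate poses to these.

```bash
cat >> h.py <<'E'
def fit(B,W):  # 2D rigid: W = Rz(th) B + p
    B=np.array(B,float);W=np.array(W,float);b=B-B.mean(0);w=W-W.mean(0)
    th=np.arctan2((b[:,0]*w[:,1]-b[:,1]*w[:,0]).sum(),(b*w).sum())
    r=np.array([[np.cos(th),-np.sin(th)],[np.sin(th),np.cos(th)]]);p=W.mean(0)-r@B.mean(0)
    return th,p,np.round(W-(B@r.T+p),1)
E
python3 - <<'E'
from h import *
a=load('t0')
f=lambda x,y,z:pz(a,(x+.5)/5-.5+205,(y+.5)/5-.5+95,z)[:2]
W=[f(465,522,50),f(598,158,50),f(393,92,50),f(258,455,50),f(240,490,62)]
B=[(-95,-65),(95,-65),(95,40),(-95,40),(-115,40)]
th,p,r=fit(B,W);print('board',th,p,r.tolist())
P=[f(372,197,56),f(526,235,56),f(470,472,56),f(316,434,56)]
tp,pp,r=fit([(60,37.5),(60,-37.5),(-60,-37.5),(-60,37.5)],P);print('plate',tp,pp,r.tolist())
R=np.array([[np.cos(th),-np.sin(th)],[np.sin(th),np.cos(th)]])
print('plate in board',tp-th,R.T@(pp-p))
for n,u,v in [('plate',450,253),('ledge',490,200),('grip',347,220),('grip2',358,233),('block',527,314),('brush',450,348)]:
  X=pd(a,u*.64,v*.64);print(n,X,R.T@(X[:2]-p))
b=load('s0')
for n,u,v in [('gripS',336,335),('grip2',342,352),('foot',358,308)]:
  X=pd(b,u*.64,v*.64);print(n,X,R.T@(X[:2]-p))
for n,x,y,z in [('stopPivot',-55,94,74)]: print(n,R@[x,y]+p)
# brush,block corners in board frame
for u,v,z in [(400,322,14),(500,382,10),(498,312,26),(557,340,26),(508,289,26),(562,302,26)]:
  X=pz(a,u*.64,v*.64,z)[:2];print(X,R.T@(X-p))
E
```

```text
board -0.27943424611690265 [587.32835025  -8.69741962] [[2.7, 2.6], [1.3, -0.3], [-1.3, -1.5], [-1.2, -1.1], [-1.5, 0.4]]
plate -0.1749715115093224 [567.7583994  -17.24870545] [[-0.7, 0.2], [-1.3, 0.5], [1.0, 0.7], [1.0, -1.3]]
plate in board 0.10446273460758024 [-16.45231817 -13.61722043]
plate [565.97699209 -15.32421143  55.6738111 ] [-18.69542593 -12.25870769]
ledge [655.548696   -72.44552717  50.14556321] [ 83.15667561 -42.45944055]
grip [570.77089736 132.20992352 171.2179931 ] [-54.77913606 130.87503524]
grip2 [565.15707453 118.64983452 131.69533309] [-56.43517418 116.2925609 ]
block [ 486.76409095 -137.95880503   28.00425413] [ -61.0117098  -151.98436522]
brush [431.29426549 -26.17887917   2.94322347] [-145.16018325  -59.8394371 ]
gripS [571.23952842 140.35297686 156.96547394] [-56.57463331 138.83148686]
grip2 [566.62146544 122.43421177 118.01915039] [-56.07136082 120.33404474]
foot [544.39718333  63.0903418  150.80400077] [-61.06585479  57.16230543]
stopPivot [560.38802744  96.82612755]
[464.23043236  52.28885634] [-135.14389041   24.66884936]
[ 383.658572   -103.76078015] [-169.55015578 -147.55055324]
[487.29648219 -94.16085412] [ -72.57996448 -109.73842544]
[ 450.40738731 -185.18393822] [ -82.93294337 -207.40532357]
[ 523.83723274 -107.97530183] [ -33.6463811  -112.93866007]
[ 509.26925733 -191.36058075] [ -24.65063772 -197.10758098]
```

```bash
cat >> h.py <<'E'
TH=-0.279;P0=np.array([587.3,-8.7])
RB=np.array([[np.cos(TH),-np.sin(TH)],[np.sin(TH),np.cos(TH)]])
DOWN=Ro.from_euler('z',TH)*Ro.from_matrix(np.array([[0,-1,0],[-1,0,0],[0,0,-1.]]))  # tool x=-board y, y=-board x
def b2w(x,y,z): return np.r_[RB@[x,y]+P0,z]
def state():
    o=telemetry.observe();p=np.array(o['position'])
    print('t',round(o['clock'],2),'board',np.round(np.r_[RB.T@(p[:2]-P0),p[2]],1),'F board',np.round(np.r_[RB.T@np.array(o['force'])[:2],o['force'][2]],1),'open',round(o['opening'],1));return o
def go(*t):
    o=state();R=Ro.from_rotvec(o['tcp_rot'])
    for x in t: print('shift',np.round(R.inv().apply(b2w(*x)-o['position']),1))
    print('turn',np.round((R.inv()*DOWN).as_rotvec(),3))
E
python3 -c "
from h import *
go((-16,-80,200))"
```

```text
t 0.1 board [-247.6 -690.1  302.9] F board [ 1.  -0.4 -0.1] open 85.4
shift [-511.   405.8  103.6]
turn [ 2.000e-03  1.000e-03 -1.034e+00]
```

Call:
move_arm --series '[[[-32, 25, 0], [0, 0, -0.12]], [[-64, 50, 0], [0, 0, -0.24]], [[-96, 75, 0], [0, 0, -0.36]], [[-128, 100, 0], [0, 0, -0.48]], [[-160, 125, 0], [0, 0, -0.6]]]' --fingers 85.4

```text
clock: 0.52
position: [282.7, -440.9, 303.5]
tcp_rot: [1.314, -2.853, -0.001]
force: [0.4, -0.1, -0.0]
opening: 85.5
grasp_force: 0.0
```

```bash
python3 -c "
from h import *
go((-16,-80,200))"
```

```text
t 0.52 board [-173.8 -499.4  303.5] F board [ 0.4  0.  -0. ] open 85.5
shift [-447.    30.8  103.6]
turn [ 0.001  0.    -0.429]
```

Call:
move_arm --series '[[[-41, 3, 0], [0, 0, -0.12]], [[-82, 6, 0], [0, 0, -0.24]], [[-123, 8, 0], [0, 0, -0.36]], [[-164, 11, 0], [0, 0, -0.43]], [[-205, 14, 0], [0, 0, -0.43]]]'

```text
clock: 0.93
position: [406.3, -276.5, 303.8]
tcp_rot: [1.889, -2.51, -0.001]
force: [0.5, -1.0, 0.7]
opening: 85.4
grasp_force: 0.0
```

```bash
python3 -c "
from h import *
go((-16,-80,200))"
```

```text
t 0.93 board [-100.3 -307.3  303.8] F board [ 0.8 -0.9  0.7] open 85.4
shift [-227.4  -83.9  103.8]
turn [ 0.     0.    -0.002]
```

Call:
move_arm --series '[[[-38, -14, 10], [0, 0, 0]], [[-75, -28, 20], [0, 0, 0]], [[-112, -42, 30], [0, 0, 0]], [[-150, -56, 40], [0, 0, 0]], [[-187, -70, 50], [0, 0, 0]]]'

```text
clock: 1.35
position: [525.7, -116.5, 253.3]
tcp_rot: [1.886, -2.512, -0.0]
force: [0.8, -1.6, 0.0]
opening: 85.2
grasp_force: 0.0
```

Call:
move_arm --series '[[[-20, -7, 30], [0, 0, 0]], [[-40, -14, 55], [0, 0, 0]], [[-40, -14, 90], [0, 0, 0]], [[-40, -14, 120], [0, 0, 0]], [[-40, -14, 120], [0, 0, 0]]]'

```text
clock: 1.77
position: [545.8, -83.6, 127.5]
tcp_rot: [1.878, -2.504, -0.013]
force: [-1.0, -1.2, -0.1]
opening: 85.6
grasp_force: 0.0
```

```bash
python3 -c "
from h import *
go((-16,-80,116))
s=snap('side','s1');c=s['frame'][150:300,150:300,::-1];cv2.imwrite('pics/s1c.png',cv2.resize(c,None,fx=4,fy=4,interpolation=cv2.INTER_CUBIC))"
```

```text
t 1.77 board [-19.2 -83.4 127.5] F board [-0.6 -1.5 -0.1] open 85.6
shift [-3.5 -3.4 11.5]
turn [ 0.013 -0.004 -0.005]
```

View pics/s1c.png

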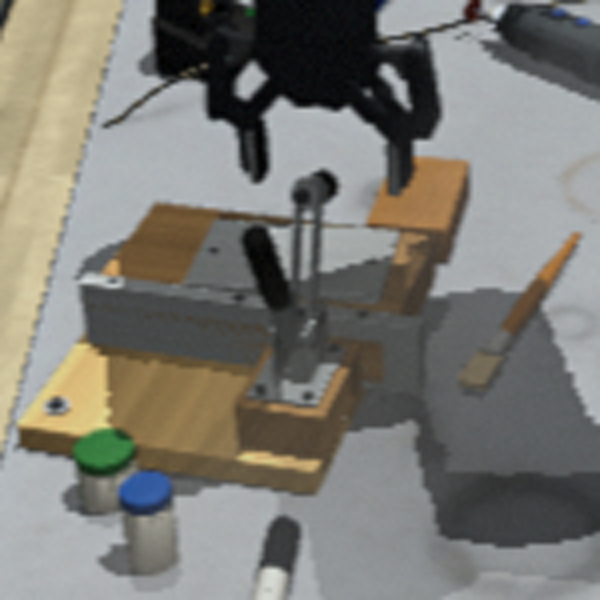

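The side view shows the open fingers hovering behind the plate, with tips at crop (258,180) and (400,190). I'll let the arm settle and check the tip height.

Call:
move_arm --series '[[[0, 0, 0], [0, 0, 0]], [[0, 0, 0], [0, 0, 0]]]'

```text
clock: 1.98
position: [551.0, -84.1, 136.1]
tcp_rot: [-1.884, 2.51, -0.004]
force: [0.6, 0.5, 0.5]
opening: 85.3
grasp_force: 0.0
```

```bash
python3 -c "
from h import *
go((-16,-78,116))
s=load('s1')
for u,v in [(258,172),(400,182)]:
  X=pd(s,150+u/4,150+v/4);print(X,RB.T@(X[:2]-P0))"
```

```text
t 1.98 board [-14.1 -82.5 136.1] F board [0.5 0.7 0.5] open 85.3
shift [-4.4  2.  20.1]
turn [-0.004  0.001 -0.004]
[588.03897149 -86.541766    76.63782148] [ 22.14758716 -74.62821849]
[497.57216023 -61.89525206  79.89965225] [-71.6085046  -75.84881107]
```

Call:
move_arm --series '[[[0, 2, 8], [0, 0, 0]], [[0, 2, 15], [0, 0, 0]], [[0, 2, 19], [0, 0, 0]], [[0, 2, 21], [0, 0, 0]], [[0, 2, 21], [0, 0, 0]]]'

```text
clock: 2.4
position: [547.5, -83.5, 112.5]
tcp_rot: [1.885, -2.512, -0.001]
force: [0.3, 0.4, -0.7]
opening: 85.1
grasp_force: 0.0
```

Call:
move_arm --series '[[[0, 0, 1], [0, 0, 0]], [[0, 0, 2], [0, 0, 0]], [[0, 0, 2], [0, 0, 0]], [[0, 0, 2], [0, 0, 0]]]'

```text
clock: 2.73
position: [547.9, -83.4, 111.0]
tcp_rot: [-1.886, 2.512, -0.0]
force: [-0.4, 0.1, -0.7]
opening: 85.5
grasp_force: 0.0
```

Call:
move_arm --series '[[[0, 0, -4], [0, 0, 0]], [[0, 0, -4], [0, 0, 0]], [[-6, 0, -4], [0, 0, 0]], [[-11, 0, -4], [0, 0, 0]], [[-11, 0, -4], [0, 0, 0]]]'

```text
clock: 3.15
position: [551.4, -71.9, 115.0]
tcp_rot: [-1.887, 2.511, -0.001]
force: [0.5, 0.0, -0.7]
opening: 85.4
grasp_force: 0.0
```

```bash
python3 -c "
from h import *
go((-16,-72,112))
s=snap('side','s2');c=s['frame'][165:265,185:285,::-1];cv2.imwrite('pics/s2c.png',cv2.resize(c,None,fx=6,fy=6,interpolation=cv2.INTER_CUBIC))"
```

```text
t 3.15 board [-17.1 -70.6 115. ] F board [ 0.5  0.2 -0.7] open 85.4
shift [ 1.4 -1.1  3. ]
turn [-0.001  0.    -0.003]
```

View pics/s2c.png

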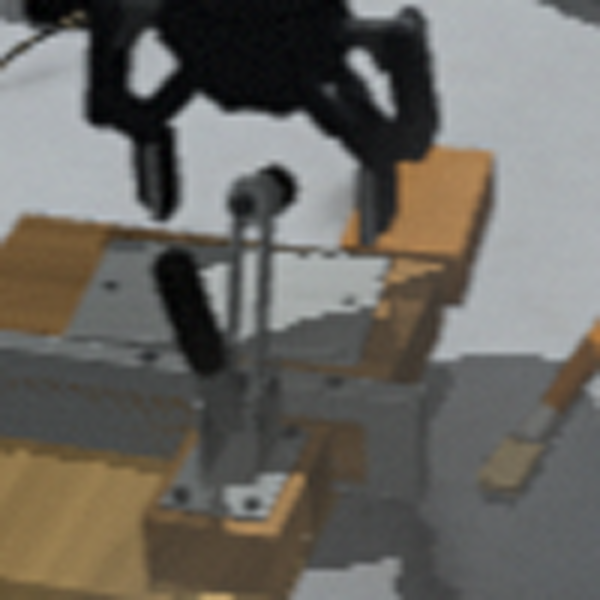

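Tips appear at crop (162,218) and (372,240), just above the ledge's rear edge. I'll turn that into a tip height and then descend to touch.

```bash
python3 -c "
from h import *
s=load('s2')
for x in(-62,-70,26,35):
  for z in(50,55,60): print(x,z,np.round((proj(s,b2w(x,-61,z))-[185,165])*6))"
```

```text
-62 50 [361. 259.]
-62 55 [361. 249.]
-62 60 [360. 239.]
-70 50 [379. 261.]
-70 55 [379. 251.]
-70 60 [379. 241.]
26 50 [163. 237.]
26 55 [162. 227.]
26 60 [161. 217.]
35 50 [143. 234.]
35 55 [142. 224.]
35 60 [141. 214.]
```

Call:
move_arm --series '[[[0, 0, 1], [0, 0, 0]], [[0, 0, 2], [0, 0, 0]], [[0, 0, 3], [0, 0, 0]], [[0, 0, 3], [0, 0, 0]], [[0, 0, 3], [0, 0, 0]]]'

```text
clock: 3.62
position: [550.8, -72.9, 111.7]
tcp_rot: [1.886, -2.512, -0.0]
force: [1.0, -0.9, 0.5]
opening: 85.4
grasp_force: 0.0
```

Call:
move_arm --series '[[[0, 0, 1], [0, 0, 0]], [[0, 0, 2], [0, 0, 0]], [[0, 0, 2], [0, 0, 0]], [[0, 0, 2], [0, 0, 0]]]'

```text
clock: 3.95
position: [550.9, -72.8, 109.8]
tcp_rot: [1.886, -2.512, -0.0]
force: [-0.3, -0.2, 0.3]
opening: 85.5
grasp_force: 0.0
```

Call:
move_arm --series '[[[0, 0, 1], [0, 0, 0]], [[0, 0, 2], [0, 0, 0]], [[0, 0, 2], [0, 0, 0]], [[0, 0, 2], [0, 0, 0]]]'

```text
clock: 4.28
position: [551.1, -72.8, 109.4]
tcp_rot: [-1.886, 2.512, -0.001]
force: [-3.3, 0.7, 7.6]
opening: 85.6
grasp_force: 4.3
```

Contact with the ledge comes at TCP z = 109.6, so the tips reach 60 mm ahead as stated. I'll raise 3.5 mm and push towards the fence.

Call:
move_arm --series '[[[0, 0, -3.5], [0, 0, 0]], [[0, 0, -3.5], [0, 0, 0]], [[-2, 0, -3.5], [0, 0, 0]], [[-4, 0, -3.5], [0, 0, 0]], [[-6, 0, -3.5], [0, 0, 0]]]'

```text
clock: 4.7
position: [552.2, -67.0, 111.1]
tcp_rot: [1.885, -2.511, -0.001]
force: [0.5, -1.0, 0.7]
opening: 85.5
grasp_force: 0.5
```

Call:
move_arm --series '[[[-2, 0, 0], [0, 0, 0]], [[-4, 0, 0], [0, 0, 0]], [[-6, 0, 0], [0, 0, 0]], [[-8, 0, 0], [0, 0, 0]], [[-8, 0, 0], [0, 0, 0]]]'

```text
clock: 5.12
position: [555.1, -58.9, 111.4]
tcp_rot: [-1.886, 2.512, -0.0]
force: [0.5, -0.1, -1.1]
opening: 85.2
grasp_force: 0.0
```

```bash
python3 -c "
from h import *
go((-16,-46,112))"
```

```text
t 5.12 board [-17.1 -57.2 111.4] F board [ 0.5  0.  -1.1] open 85.2
shift [-11.2  -1.1  -0.6]
turn [-0.     0.    -0.004]
```

Call:
move_arm --series '[[[-2, 0, 0], [0, 0, 0]], [[-4, 0, 0], [0, 0, 0]], [[-6, 0, 0], [0, 0, 0]], [[-8, 0, 0], [0, 0, 0]], [[-8, 0, 0], [0, 0, 0]]]'

```text
clock: 5.53
position: [557.3, -51.3, 111.5]
tcp_rot: [-1.886, 2.512, -0.0]
force: [-0.6, -0.4, -0.7]
opening: 85.3
grasp_force: 0.0
```

Call:
move_arm --series '[[[-1, 0, 0], [0, 0, 0]], [[-2, 0, 0], [0, 0, 0]], [[-3, 0, 0], [0, 0, 0]], [[-3, 0, 0], [0, 0, 0]], [[-3, 0, 0], [0, 0, 0]]]'

```text
clock: 5.95
position: [557.2, -49.7, 111.4]
tcp_rot: [1.883, -2.512, -0.001]
force: [-0.7, -3.9, 1.7]
opening: 85.5
grasp_force: 2.4
```

```bash
python3 -c "
from h import *
go((-16,-46,112))
a=snap('top','t1');c=a['frame'][95:205,205:345,::-1];cv2.imwrite('pics/t1c.png',cv2.resize(c,None,fx=5,fy=5,interpolation=cv2.INTER_CUBIC))"
```

```text
t 5.95 board [-17.6 -47.7 111.4] F board [ 0.4 -4.   1.7] open 85.5
shift [-1.7 -1.6 -0.6]
turn [ 0.001 -0.001 -0.005]
```

View pics/t1c.png

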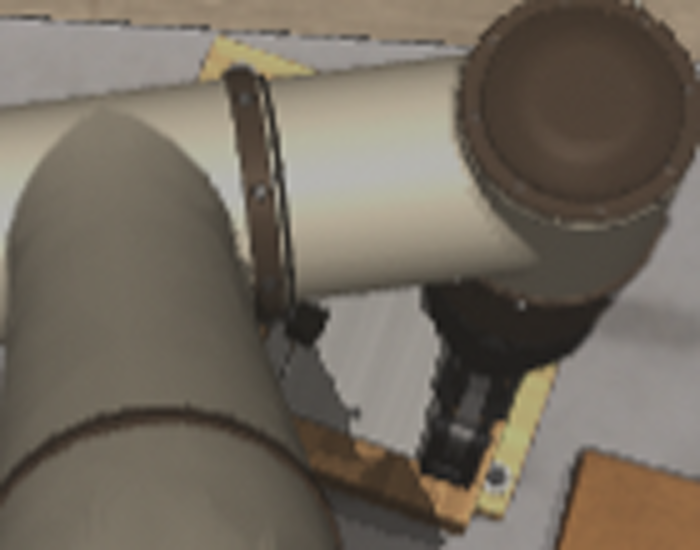

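The arm hides the plate from above, but force has risen to 4 N near the expected y. I'll push a little further.

Call:
move_arm --series '[[[-1, 0, 0], [0, 0, 0]], [[-2, 0, 0], [0, 0, 0]], [[-2, 0, 0], [0, 0, 0]], [[-2, 0, 0], [0, 0, 0]]]'

```text
clock: 6.33
position: [557.1, -49.0, 111.5]
tcp_rot: [1.88, -2.512, -0.001]
force: [-2.4, -10.8, 3.6]
opening: 85.3
grasp_force: 5.4
```

```bash
python3 -c "
from h import *
o=state();print(o['moment'])"
```

```text
t 6.33 board [-17.9 -47.  111.5] F board [  0.7 -11.1   3.6] open 85.3
[-2.95340263  0.53891538 -0.46611481]
```

Call:
move_arm --series '[[[6, 0, 0], [0, 0, 0]], [[14, 0, 0], [0, 0, 0]], [[14, 0, -30], [0, 0, 0]], [[14, 0, -65], [0, 0, 0]], [[14, 0, -95], [0, 0, 0]]]' --fingers 0

```text
clock: 6.75
position: [554.9, -59.9, 208.4]
tcp_rot: [-1.886, 2.51, -0.001]
force: [1.1, -0.3, -0.4]
opening: 25.5
grasp_force: 0.0
```

```bash
python3 -c "
from h import *
go((80,-40,200),(80,4,160))
s=snap('side','s3');c=s['frame'][165:265,185:285,::-1];cv2.imwrite('pics/s3c.png',cv2.resize(c,None,fx=6,fy=6,interpolation=cv2.INTER_CUBIC))"
```

```text
t 6.75 board [-17.  -58.1 208.4] F board [ 1.2  0.  -0.4] open 25.5
shift [-18.4 -96.9   8.5]
shift [-62.4 -96.7  48.6]
turn [-0.002  0.001 -0.003]
```

View pics/s3c.png

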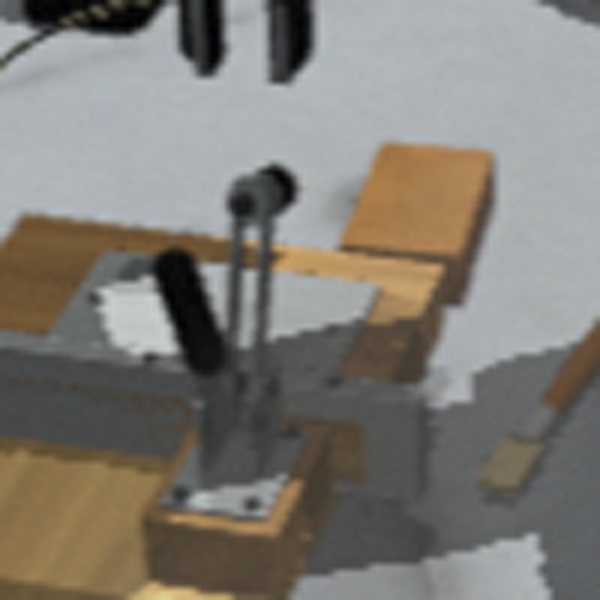

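The plate is now along the fence, with its rear corners at crop (102,250) and (380,285). Next I move to its far end.

Call:
move_arm --series '[[[-4, -25, 0], [0, 0, 0]], [[-9, -50, 3], [0, 0, 0]], [[-14, -75, 6], [0, 0, 0]], [[-25, -97, 8], [0, 0, 0]], [[-62, -97, 8], [0, 0, 0]]]'

```text
clock: 7.22
position: [667.4, -31.1, 197.2]
tcp_rot: [-1.879, 2.517, -0.002]
force: [1.2, 0.0, 0.3]
opening: -0.1
grasp_force: 0.0
```

```bash
python3 -c "
from h import *
s=load('s3')
for u,v in[(102,250),(380,285)]:
  X=pz(s,185+u/6,165+v/6,56);print(RB.T@(X[:2]-P0))
go((75,4,130))"
```

```text
[ 43.90054903 -36.10644797]
[-77.50296807 -34.24369518]
t 7.22 board [ 83.2   0.6 197.2] F board [1.2 0.4 0.3] open -0.1
shift [-3.4  8.3 67.2]
turn [-0.001 -0.    -0.009]
```

Call:
move_arm --series '[[[-1, 2, 20], [0, 0, 0]], [[-1, 2, 40], [0, 0, 0]], [[-1, 2, 60], [0, 0, 0]], [[-1, 2, 68], [0, 0, 0]], [[-1, 2, 68], [0, 0, 0]]]'

```text
clock: 7.63
position: [662.2, -26.1, 127.6]
tcp_rot: [1.884, -2.509, -0.004]
force: [0.5, -0.3, -0.4]
opening: 0.4
grasp_force: 0.0
```

Call:
move_arm --series '[[[0, 0, 1], [0, 0, 0]], [[0, 0, 2], [0, 0, 0]], [[0, 0, 2], [0, 0, 0]], [[0, 0, 2], [0, 0, 0]]]'

```text
clock: 7.97
position: [663.9, -26.4, 129.7]
tcp_rot: [-1.885, 2.511, -0.002]
force: [0.8, -0.4, -0.3]
opening: 0.3
grasp_force: 0.0
```

```bash
python3 -c "
from h import *
go((75,4,125))"
```

```text
t 7.97 board [ 78.5   4.1 129.7] F board [ 0.8 -0.2 -0.3] open 0.3
shift [0.1 3.5 4.7]
turn [-0.002  0.001 -0.004]
```

Call:
move_arm --series '[[[0, 0, 2], [0, 0, 0]], [[0, 0, 4], [0, 0, 0]], [[0, 0, 5], [0, 0, 0]], [[0, 0, 5], [0, 0, 0]], [[0, 0, 5], [0, 0, 0]]]'

```text
clock: 8.38
position: [663.3, -26.4, 123.3]
tcp_rot: [1.886, -2.512, -0.0]
force: [0.4, -0.1, -0.6]
opening: -0.2
grasp_force: 0.0
```

Call:
move_arm --series '[[[0, 4, 0], [0, 0, 0]], [[0, 8, 0], [0, 0, 0]], [[0, 12, 0], [0, 0, 0]], [[0, 16, 0], [0, 0, 0]], [[0, 20, 0], [0, 0, 0]]]'

```text
clock: 8.8
position: [643.6, -20.6, 123.5]
tcp_rot: [-1.886, 2.512, 0.0]
force: [-0.4, -0.5, 0.8]
opening: 0.1
grasp_force: 0.0
```

```bash
python3 -c "
from h import *
go((16,4,125))
s=snap('side','s4');c=s['frame'][165:265,185:285,::-1];cv2.imwrite('pics/s4c.png',cv2.resize(c,None,fx=6,fy=6,interpolation=cv2.INTER_CUBIC))"
```

```text
t 8.8 board [ 57.4   4.  123.5] F board [-0.2 -0.6  0.8] open 0.1
shift [ 0.2 41.4 -1.5]
turn [ 0.     0.    -0.004]
```

View pics/s4c.png

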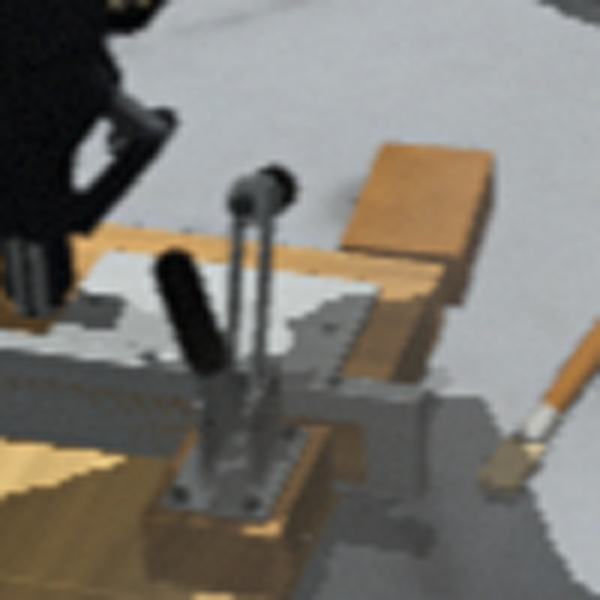

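The shut fingers stand at the plate's far edge, crop (40,310). The finger linkage sticks out to (175,115), so I'll check its clearance to the clamp's foot.

```bash
python3 -c "
from h import *
s=load('s4')
def py(u,v,y):
  c=-s['R'].T@s['t'];d=s['R'].T@ray(s,185+u/6,165+v/6)
  n=np.r_[RB[:,1],0];k=(y+n[:2]@P0-n@c)/(n@d);X=c+k*d;return np.r_[RB.T@(X[:2]-P0),X[2]]
for y in(-5,4,15): print('link',py(175,115,y),py(85,225,y),'tipR',py(70,300,y))
X=pd(s,185+168/6,165+118/6);print('linkdepth',RB.T@(X[:2]-P0),X[2])
for u,v in[(245,195),(283,180),(270,172)]:
  X=pd(s,185+u/6,165+v/6);print('foot',RB.T@(X[:2]-P0),X[2])"
```

```text
link [ -5.22500129  -5.         143.14083792] [37.06149598 -5.         87.66910835] tipR [47.07170308 -5.         50.23723846]
link [ -8.63487085   4.         148.38418906] [33.19554661  4.         93.51074824] tipR [43.09778891  4.         56.48259872]
link [-12.8024892   15.         154.79272934] [ 28.47049738  15.         100.65053034] tipR [38.2407827  15.         64.11581682]
linkdepth [-3.4082499  -1.92128286] 143.26697224156362
foot [-54.69080259  60.89224317] 151.2037696287126
foot [-61.09570209  35.37144497] 143.6841938281711
foot [-55.70492423  33.88540498] 145.63068998679148
```

Call:
move_arm --series '[[[4, -2, -1], [0, 0, 0]], [[4, -2, -1], [0, 0, 0]], [[4, 3, -1], [0, 0, 0]], [[4, 7, -1], [0, 0, 0]], [[4, 11, -1], [0, 0, 0]]]'

```text
clock: 9.27
position: [632.3, -21.6, 124.4]
tcp_rot: [-1.886, 2.512, -0.0]
force: [0.5, 0.2, -0.9]
opening: 0.5
grasp_force: 0.4
```

Call:
move_arm --series '[[[0, 3, 0], [0, 0, 0]], [[0, 6, 0], [0, 0, 0]], [[0, 9, 0], [0, 0, 0]], [[0, 12, 0], [0, 0, 0]], [[0, 15, 0], [0, 0, 0]]]'

```text
clock: 9.68
position: [617.8, -17.2, 124.4]
tcp_rot: [-1.886, 2.512, -0.0]
force: [1.1, 0.2, 0.6]
opening: -0.0
grasp_force: 0.4
```

Call:
move_arm --series '[[[0, 2, 0], [0, 0, 0]], [[0, 4, 0], [0, 0, 0]], [[0, 6, 0], [0, 0, 0]], [[0, 6, 0], [0, 0, 0]], [[0, 6, 0], [0, 0, 0]]]'

```text
clock: 10.1
position: [612.1, -15.6, 124.4]
tcp_rot: [1.886, -2.512, -0.0]
force: [0.4, 0.5, 0.4]
opening: 0.0
grasp_force: 0.0
```

```bash
python3 -c "
from h import *
go((18,0,125))
s=snap('side','s5');c=s['frame'][165:265,185:285,::-1];cv2.imwrite('pics/s5c.png',cv2.resize(c,None,fx=6,fy=6,interpolation=cv2.INTER_CUBIC))"
```

```text
t 10.1 board [2.570e+01 1.000e-01 1.244e+02] F board [0.2 0.5 0.4] open 0.0
shift [ 0.2  7.7 -0.6]
turn [ 0.    -0.    -0.004]
```

View pics/s5c.png

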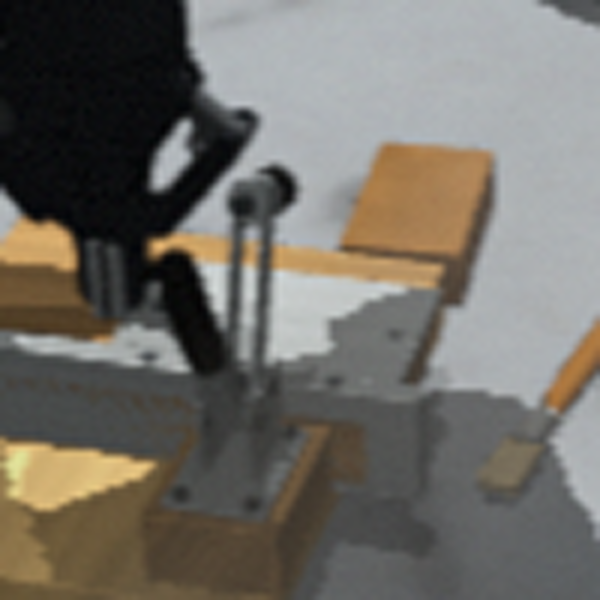

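The near edge of the plate now runs from crop (443,291) to (405,380), with the foot clear of the knuckle at (255,115).

```bash
python3 -c "
from h import *
s=load('s5')
for u,v in[(443,291),(424,335),(407,378)]:
  X=pz(s,185+u/6,165+v/6,56);print(RB.T@(X[:2]-P0))
print((proj(s,b2w(-115,40,62))-[185,165])*6,(proj(s,b2w(-115,52,62))-[185,165])*6)
"
```

```text
[-103.83088     -35.25141113]
[-104.00620247   -2.23479411]
[-104.76356574   28.28973802]
[425.08357305 385.37218652] [417.47715184 403.12602917]
```

Call:
move_arm --series '[[[0, 2, 0], [0, 0, 0]], [[0, 4, 0], [0, 0, 0]], [[0, 6, 0], [0, 0, 0]], [[0, 8, 0], [0, 0, 0]], [[0, 8, 0], [0, 0, 0]]]'

```text
clock: 10.57
position: [604.2, -13.3, 124.4]
tcp_rot: [1.886, -2.512, -0.0]
force: [0.6, -0.2, -0.4]
opening: -0.0
grasp_force: 0.0
```

Call:
move_arm --series '[[[0, 0, 0], [0, 0, 0]], [[0, -12, 0], [0, 0, 0]], [[0, -24, 0], [0, 0, 0]], [[0, -30, -35], [0, 0, 0]], [[0, -30, -70], [0, 0, 0]]]'

```text
clock: 10.98
position: [633.1, -22.4, 192.5]
tcp_rot: [1.882, -2.508, -0.004]
force: [1.7, 0.4, -0.2]
opening: 0.0
grasp_force: 0.0
```

```bash
python3 -c "
from h import *
go((0,-230,200))
a=snap('top','t2');s=snap('side','s6')
c1=cv2.resize(a['frame'][120:205,240:325,::-1],(400,400),interpolation=cv2.INTER_CUBIC)
c2=cv2.resize(s['frame'][205:255,225:275,::-1],(400,400),interpolation=cv2.INTER_CUBIC)
cv2.imwrite('pics/m6.png',np.hstack([c1,c2]))"
```

```text
t 10.98 board [ 47.8  -0.5 192.5] F board [ 1.5  0.8 -0.2] open 0.0
shift [229.7  46.8  -6.6]
turn [ 0.006 -0.003 -0.005]
```

Call:
move_arm --series '[[[40, 8, -10], [0, 0, 0]], [[80, 16, -20], [0, 0, 0]], [[120, 24, -20], [0, 0, 0]], [[160, 32, -20], [0, 0, 0]], [[200, 40, -20], [0, 0, 0]]]'

```text
clock: 11.5
position: [537.8, -203.9, 214.5]
tcp_rot: [-1.887, 2.512, 0.0]
force: [0.0, -0.7, -0.5]
opening: -0.1
grasp_force: 0.0
```

```bash
python3 -c "
from h import *
state()
a=snap('top','t2');s=snap('side','s6')
c1=cv2.resize(a['frame'][120:205,240:325,::-1],(400,400),interpolation=cv2.INTER_CUBIC)
c2=cv2.resize(s['frame'][205:255,225:275,::-1],(400,400),interpolation=cv2.INTER_CUBIC)
cv2.imwrite('pics/m6.png',np.hstack([c1,c2]))"
```

```text
t 11.5 board [   6.2 -201.3  214.5] F board [ 0.2 -0.6 -0.5] open -0.1
```

View pics/m6.png

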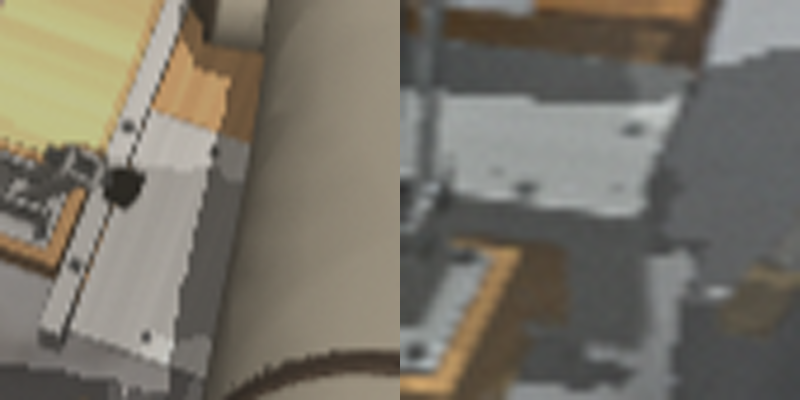

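Left: the plate's near edge starts at (72,328), beside the fence nose's inner corner at (64,345). Its far edge runs from (172,112) to (247,140).

```bash
python3 -c "
from h import *
a=load('t2')
k=85/400
f=lambda x,y,z:RB.T@(pz(a,240+(x+.5)*k-.5,120+(y+.5)*k-.5,z)[:2]-P0)
print('near',f(72,328,56),f(200,372,56),'nose',f(64,345,62),'far',f(172,112,56),f(247,140,56),'noseouter',f(38,335,62),'fence far',f(188,10,62))
print('ledge corner far?',f(265,52,50))"
```

```text
near [-106.29825212   38.08910795] [-105.69695264  -27.89289392] nose [-116.75729586   38.46737266] far [14.35709176 28.54534503] [ 13.37042003 -11.3863266 ] noseouter [-116.39280889   52.01504532] fence far [65.90833096 38.27269481]
ledge corner far? [62.31197899 -4.88008117]
```

```bash
python3 -c "
from h import *
a=load('s6')
k=50/400
f=lambda x,y,z:RB.T@(pz(a,225+(x-400+.5)*k-.5,205+(y+.5)*k-.5,z)[:2]-P0)
print('near',f(685,98,56),f(642,213,56))
g=lambda X:np.round((proj(a,b2w(*X))-[225,205]+.5)/k-.5+[400,0])
for X in[(-115,40,62),(-115,52,62),(-115,52,50),(-115,-35,56),(-115,36,56),(-105,-35,56),(-105,36,56),(-95,-65,50)]:print(X,g(X))
p=g((-115,40,62))
for r in range(228,246): print(r,a['frame'][r,250:268].mean(1).astype(int))
"
```

```text
near [-110.50019749  -21.54178445] [-112.37735484   39.80115261]
(-115, 40, 62) [650. 197.]
(-115, 52, 62) [640. 221.]
(-115, 52, 50) [641. 255.]
(-115, -35, 56) [710.  76.]
(-115, 36, 56) [654. 207.]
(-105, -35, 56) [678.  72.]
(-105, 36, 56) [620. 202.]
(-95, -65, 50) [669.  34.]
228 [155 143 137 153 148 114  77  74  76  77  86  96  96  97  98  98  98  98]
229 [155 152 153 154 149 118  76  75  77  86  94  98  98  96  96  96  98  96]
230 [158 158 156 158 159 131  81  75  82  96  98  96  98  97  97  98  98  96]
231 [156 165 162 158 136  93  77  73  82  97  97  97  97  97  94  96  95  97]
232 [92 93 90 94 91 80 74 75 85 96 97 95 95 96 95 96 96 95]
233 [78 80 77 80 81 81 78 82 95 96 97 97 97 95 94 96 97 97]
234 [78 77 77 79 80 81 76 74 85 94 93 95 94 97 96 96 93 96]
235 [79 79 79 80 81 79 76 73 73 79 80 75 77 84 95 94 95 95]
236 [ 80  80  83  81  82  81  80  77  82 107 112  81  82  93  95  94  96  96]
237 [ 78  80  82  78  84  96 118 131 133 136 135 112  87  92  95  95  95  96]
238 [ 79  80  78  80  83  96 120 136 135 136 139 121  95  95  95  95  94  96]
239 [ 81  80  78  79  84  96 121 134 136 137 138 120  99  93  94  95  94  95]
240 [ 78  80  79  79  81  95 119 135 135 134 119  89  94  97 100  98  90  83]
241 [ 78  80  80  78  80  94 119 136 136 134 116  93  95 125 154 140 106  79]
242 [ 79  79  78  80  80  91 115 133 135 116  91  91  92  99 105  96  83  76]
243 [ 80  79  79  77  79  89 111 134 136 114  78  75  74  76  79  80  77  77]
244 [ 78  82  80  77  80  88 109 132 135 114  77  73  73  75  76  77  83  82]
245 [ 80  79  77  76  81  88 108 126 129 111  75  74  75  73  77  76  79  81]
```

The two views disagree (a 10 mm gap against 5.5 mm), so I'll refine with intensity profiles along the fence and the plate in both cameras.

```bash
python3 -c "
from h import *
for n in('t2','s6'):
  a=load(n);g=cv2.cvtColor(a['frame'],cv2.COLOR_RGB2GRAY).astype(np.float32)
  xs=np.arange(-130,-94,2.)
  print(n,'x   ',xs.astype(int))
  for y0,y1,z in((42,50,62),(28,36,56),(10,26,56),(-10,8,56)):
    v=[np.mean([cv2.getRectSubPix(g,(1,1),tuple(map(float,proj(a,b2w(x,y,z)))))[0,0] for y in np.linspace(y0,y1,6)]) for x in xs]
    print(y0,np.round(v).astype(int))
  v=[np.mean([cv2.getRectSubPix(g,(1,1),tuple(map(float,proj(a,b2w(x,y,56)))))[0,0] for y in np.linspace(0,25,8)]) for x in np.arange(-2,30,2.)]
  print('far -2..28',np.round(v).astype(int))
"
```

```text
t2 x    [-130 -128 -126 -124 -122 -120 -118 -116 -114 -112 -110 -108 -106 -104
 -102 -100  -98  -96]
42 [105 111 111 110  99  81  72  72  88 123 146 146 149 149 148 152 153 148]
28 [ 69  85 109 118 115 113 111 111 111 111 110 128 154 161 160 159 160 160]
10 [ 71  78  94 108 118 120 117 115 113 108 104 120 151 160 160 160 160 159]
-10 [ 90  94  96 105 122 128 127 126 126 123 121 140 172 180 173 162 159 161]
far -2..28 [171 165 161 161 166 168 159 144 138 142 141 140 142 142 140 139]
s6 x    [-130 -128 -126 -124 -122 -120 -118 -116 -114 -112 -110 -108 -106 -104
 -102 -100  -98  -96]
42 [ 97  97  97  96  87  78  76  85 114 142 153 155 157 157 154 151 150 150]
28 [ 98  98  97  97  96  89  80  76  79 102 133 152 155 152 150 153 157 157]
10 [ 97  97  97  96  95  93  89  85  83  85 108 139 155 157 156 156 156 156]
-10 [ 99  98  98  99  98  98  98  97  95  97 120 151 167 165 157 150 149 154]
far -2..28 [108 128 148 169 182 183 170 152 144 143 145 146 145 143 141 140]
```

Both cameras now agree: fence nose edge minus plate edge is about 5 mm. I'll push 5 mm more, to TCP x ≈ 12.5.

```bash
python3 -c "
from h import *
go((45,-1,200),(45,-1,124.5),(12.5,-1,124.5))"
```

```text
t 11.6 board [   5.  -204.3  214.2] F board [-0.   0.8  0.2] open -0.2
shift [-203.7  -37.9   14.1]
shift [-203.8  -38.1   89.6]
shift [-203.4   -5.6   89.6]
turn [ 0.002 -0.    -0.01 ]
```

Call:
move_arm --series '[[[-41, -8, 0], [0, 0, 0]], [[-82, -16, 0], [0, 0, 0]], [[-123, -24, 0], [0, 0, 0]], [[-164, -32, 0], [0, 0, 0]], [[-203, -38, 14], [0, 0, 0]]]'

```text
clock: 12.02
position: [634.4, -16.6, 203.3]
tcp_rot: [-1.884, 2.507, -0.005]
force: [1.6, -0.1, -0.1]
opening: 0.1
grasp_force: 0.0
```

Call:
move_arm --series '[[[0, 0, 0], [0, 0, 0]], [[0, 0, 25], [0, 0, 0]], [[0, 0, 50], [0, 0, 0]], [[0, 0, 70], [0, 0, 0]], [[0, 0, 70], [0, 0, 0]]]'

```text
clock: 12.43
position: [629.1, -18.7, 125.5]
tcp_rot: [1.88, -2.506, -0.009]
force: [-0.6, -0.0, -1.4]
opening: 0.4
grasp_force: 0.0
```

Call:
move_arm --series '[[[0, 0, 0], [0, 0, 0]], [[0, 0, 0], [0, 0, 0]]]'

```text
clock: 12.6
position: [632.9, -18.7, 131.7]
tcp_rot: [-1.886, 2.511, -0.002]
force: [-0.2, -0.2, 0.3]
opening: 0.1
grasp_force: 0.0
```

```bash
python3 -c "
from h import *
go((12.5,-1,124.5))"
```

```text
t 12.6 board [ 46.6   2.9 131.7] F board [-0.2 -0.2  0.3] open 0.1
shift [ 4.  34.1  7.2]
turn [-0.002  0.    -0.003]
```

Call:
move_arm --series '[[[4, 0, 3], [0, 0, 0]], [[4, 0, 6], [0, 0, 0]], [[4, 0, 7], [0, 0, 0]], [[4, 7, 7], [0, 0, 0]], [[4, 14, 7], [0, 0, 0]]]'

```text
clock: 13.02
position: [617.1, -18.9, 123.7]
tcp_rot: [-1.885, 2.513, -0.0]
force: [-0.6, 0.1, 0.5]
opening: 0.2
grasp_force: 0.0
```

Call:
move_arm --series '[[[0, 3, 0], [0, 0, 0]], [[0, 7, 0], [0, 0, 0]], [[0, 11, 0], [0, 0, 0]], [[0, 15, 0], [0, 0, 0]], [[0, 15, 0], [0, 0, 0]]]'

```text
clock: 13.43
position: [602.5, -14.4, 123.8]
tcp_rot: [-1.886, 2.512, 0.0]
force: [-0.3, -0.1, 0.6]
opening: -0.2
grasp_force: 0.0
```

```bash
python3 -c "
from h import *
go((12.5,-1,124.5))"
```

```text
t 13.43 board [ 16.2  -1.3 123.8] F board [-0.3 -0.2  0.6] open -0.2
shift [-0.3  3.7 -0.7]
turn [ 0.     0.    -0.004]
```

Now the last 4 mm, then back off, lift and look from the side again.

Call:
move_arm --series '[[[0, 2, 0], [0, 0, 0]], [[0, 4, 0], [0, 0, 0]], [[0, 4, 0], [0, 0, 0]], [[0, 4, 0], [0, 0, 0]]]'

```text
clock: 13.77
position: [599.4, -13.5, 123.7]
tcp_rot: [-1.886, 2.512, -0.0]
force: [0.7, -0.3, 1.2]
opening: -0.2
grasp_force: 0.2
```

Call:
move_arm --series '[[[0, -10, 0], [0, 0, 0]], [[0, -25, 0], [0, 0, 0]], [[0, -30, -35], [0, 0, 0]], [[0, -30, -75], [0, 0, 0]], [[0, -30, -110], [0, 0, 0]]]'

```text
clock: 14.18
position: [628.3, -22.2, 234.5]
tcp_rot: [1.884, -2.511, -0.001]
force: [0.5, 0.6, -0.3]
opening: -0.1
grasp_force: 0.0
```

```bash
cat > prof.py <<'E'
from h import *
def prof(n):
  a=load(n);g=cv2.cvtColor(a['frame'],cv2.COLOR_RGB2GRAY).astype(np.float32)
  S=lambda x,y,z:cv2.getRectSubPix(g,(1,1),tuple(map(float,proj(a,b2w(x,y,z)))))[0,0]
  xs=np.arange(-130,-94,2.);print(n,xs.astype(int))
  for y0,y1,z in((42,50,62),(28,36,56),(10,26,56),(-10,8,56),(-34,-20,56)):
    print(y0,np.round([np.mean([S(x,y,z) for y in np.linspace(y0,y1,6)]) for x in xs]).astype(int))
  print('far -4..28',np.round([np.mean([S(x,y,56) for y in np.linspace(0,25,8)]) for x in np.arange(-4,30,2.)]).astype(int))
  ys=np.arange(-46,-26,2.)
  for x in(-90,-60,-30,-10):print('rear x',x,'y -46..-28',np.round([S(x,y,56) for y in ys]).astype(int))
E
python3 -c "
from prof import *
state();snap('side','s7');prof('s7')"
```

```text
t 14.18 board [ 43.1  -1.7 234.5] F board [ 0.3  0.7 -0.3] open -0.1
s7 [-130 -128 -126 -124 -122 -120 -118 -116 -114 -112 -110 -108 -106 -104
 -102 -100  -98  -96]
42 [101 102 102 100  91  82  77  80  92 104 111 112 112 113 112 110 109 108]
28 [102 103 102 102 101  94  85  79  87 102 110 112 111 108 107 108 110 111]
10 [132 133 139 148 152 153 143 120 106 108 112 112 112 111 111 111 112 111]
-10 [173 173 173 173 173 173 165 138 114 110 114 112 108 104 106 111 116 119]
-34 [173 173 173 173 174 175 167 141 118 111 114 116 116 116 115 117 134 151]
far -4..28 [ 77 102 122 141 158 163 162 161 162 162 163 163 162 162 161 161 162]
rear x -90 y -46..-28 [151 151 160 167 175 184 191 193 195 194]
rear x -60 y -46..-28 [153 156 160 174 187 192 195 197 198 198]
rear x -30 y -46..-28 [160 160 153 149 150 149 135 118 104  93]
rear x -10 y -46..-28 [ 80  90  99 113 132 152 164 174 181 188]
```

The near edge is level with the nose (both about −114), and the rear edge reads y ≈ −37. One more square push towards the fence will remove any gap.

Call:
move_arm --series '[[[35, 0, 0], [0, 0, 0]], [[70, 15, 0], [0, 0, 0]], [[78, 50, 10], [0, 0, 0]], [[78, 85, 30], [0, 0, 0]], [[78, 101, 60], [0, 0, 0]]]' --fingers 85.4

```text
clock: 14.65
position: [506.5, -69.1, 174.9]
tcp_rot: [-1.882, 2.512, -0.002]
force: [1.2, 0.7, -1.0]
opening: 60.4
grasp_force: 0.0
```

Call:
move_arm --series '[[[0, 0, 20], [0, 0, 0]], [[0, 0, 40], [0, 0, 0]], [[0, 0, 50], [0, 0, 0]], [[0, 0, 50], [0, 0, 0]], [[0, 0, 50], [0, 0, 0]]]'

```text
clock: 15.07
position: [509.6, -68.7, 123.5]
tcp_rot: [1.886, -2.512, -0.0]
force: [0.2, 0.1, -1.0]
opening: 85.4
grasp_force: 0.0
```

```bash
python3 -c "
from h import *
go((-58,-75,111.5),(-58,-50,111.5))"
```

```text
t 15.07 board [-58.2 -79.  123.5] F board [ 0.1  0.2 -1. ] open 85.4
shift [-4.  -0.2 12. ]
shift [-29.   -0.1  12. ]
turn [ 0.001 -0.001 -0.004]
```

Call:
move_arm --series '[[[0, 0, 6], [0, 0, 0]], [[0, 0, 11], [0, 0, 0]], [[-6, 0, 11], [0, 0, 0]], [[-13, 0, 11], [0, 0, 0]], [[-20, 0, 11], [0, 0, 0]]]'

```text
clock: 15.48
position: [515.4, -48.7, 113.0]
tcp_rot: [-1.886, 2.512, -0.001]
force: [1.2, -1.0, -0.4]
opening: 85.5
grasp_force: 0.0
```

Call:
move_arm --series '[[[-3, 0, 0], [0, 0, 0]], [[-6, 0, 0], [0, 0, 0]], [[-9, 0, 0], [0, 0, 0]], [[-11, 0, 0], [0, 0, 0]], [[-11, 0, 0], [0, 0, 0]]]'

```text
clock: 15.9
position: [518.1, -38.5, 112.7]
tcp_rot: [-1.887, 2.512, -0.0]
force: [-0.7, -0.1, -0.6]
opening: 85.4
grasp_force: 0.0
```

```bash
python3 -c "
from h import *
go((-58,-47,111.5))"
```

```text
t 15.9 board [-58.3 -47.7 112.7] F board [-0.7 -0.3 -0.6] open 85.4
shift [-0.7 -0.3  1.2]
turn [-0.     0.    -0.004]
```

Call:
move_arm --series '[[[-1, 0, 0], [0, 0, 0]], [[-2, 0, 0], [0, 0, 0]], [[-2, 0, 0], [0, 0, 0]], [[-2, 0, 0], [0, 0, 0]]]'

```text
clock: 16.23
position: [518.0, -37.5, 112.5]
tcp_rot: [1.884, -2.512, -0.001]
force: [-1.1, -3.3, 1.7]
opening: 85.5
grasp_force: 1.8
```

```bash
python3 -c "
from h import *
go((-58,-47,111.5))"
```

```text
t 16.23 board [-58.7 -46.8 112.5] F board [-0.2 -3.5  1.7] open 85.5
shift [ 0.2 -0.7  1. ]
turn [ 0.001 -0.001 -0.005]
```

Call:
move_arm --series '[[[10, 0, 0], [0, 0, 0]], [[20, 0, -30], [0, 0, 0]], [[20, 0, -70], [0, 0, 0]], [[20, 0, -110], [0, 0, 0]], [[20, 0, -150], [0, 0, 0]]]' --fingers 0

```text
clock: 16.65
position: [512.6, -56.5, 264.3]
tcp_rot: [-1.886, 2.512, 0.0]
force: [1.1, 0.9, -0.1]
opening: 25.7
grasp_force: 0.0
```

Call:
move_arm --series '[[[-35, 0, -5], [0, 0, 0]], [[-75, 0, -5], [0, 0, 0]], [[-115, 0, -5], [0, 0, 0]], [[-150, 0, -5], [0, 0, 0]], [[-160, -1, -5], [0, 0, 0]]]'

```text
clock: 17.07
position: [559.9, 101.0, 267.7]
tcp_rot: [-1.889, 2.506, -0.0]
force: [0.4, 0.4, 0.2]
opening: 0.0
grasp_force: 0.0
```

```bash
python3 -c "
from prof import *
go((-55,96,265),(-55,96,218))
s=snap('side','s8');prof('s8')
# clamp handle points: dark pixels by depth
D=s['depth'];f=s['frame'].astype(int).sum(2);o=[]
for v in range(195,235):
  for u in range(200,235):
    if D[v,u]>0 and f[v,u]<130:
      X=s['R'].T@(ray(s,u,v)*D[v,u]-s['t']);b=RB.T@(X[:2]-P0)
      if abs(b[0]+55)<15 and 100<b[1]<170: o.append((b[0],b[1],X[2]))
o=np.array(o);print(len(o),o[::max(1,len(o)//12)].round())"
```

```text
t 17.07 board [-56.5  97.9 267.7] F board [0.2 0.5 0.2] open 0.0
shift [ 1.9 -1.5  2.7]
shift [ 2.  -1.5 49.7]
turn [-0.002  0.002 -0.   ]
s8 [-130 -128 -126 -124 -122 -120 -118 -116 -114 -112 -110 -108 -106 -104
 -102 -100  -98  -96]
42 [180 180 180 177 164 139 121 124 151 180 194 197 197 196 193 188 187 188]
28 [180 181 181 182 179 170 151 134 147 177 197 200 197 193 190 193 197 198]
10 [179 178 178 179 177 174 164 150 162 186 198 199 198 198 197 197 197 197]
-10 [182 182 181 181 181 180 169 153 167 191 201 196 186 181 186 196 200 200]
-34 [181 181 181 181 182 182 176 166 176 194 202 202 201 200 200 201 201 202]
far -4..28 [ 90 115 137 158 176 178 174 172 173 174 174 174 174 175 174 174 174]
rear x -90 y -46..-28 [158 159 165 171 181 193 201 203 205 203]
rear x -60 y -46..-28 [161 162 163 170 179 190 200 205 205 205]
rear x -30 y -46..-28 [166 165 160 157 162 166 153 138 126 117]
rear x -10 y -46..-28 [ 86  96 105 119 138 158 171 181 189 196]
119 [[-52. 135. 172.]
 [-51. 138. 168.]
 [-56. 136. 166.]
 [-61. 137. 165.]
 [-54. 138. 159.]
 [-59. 135. 156.]
 [-53. 135. 150.]
 [-59. 131. 146.]
 [-55. 132. 141.]
 [-60. 127. 136.]
 [-52. 126. 129.]
 [-58. 123. 126.]
 [-55. 122. 120.]
 [-51. 112. 107.]]
```

The plate is level and square: edge −114 against fence −114, along its whole length. The grip's outer surface is near y = 135 at z = 150, so the handle is still open. Next I lower the shut fingertips behind it and push over.

Call:
move_arm --series '[[[0, -1, 15], [0, 0, 0]], [[0, -1, 30], [0, 0, 0]], [[0, -1, 39], [0, 0, 0]], [[-2, -1, 39], [0, 0, 0]], [[-4, -1, 39], [0, 0, 0]]]'

```text
clock: 17.53
position: [560.7, 100.1, 228.4]
tcp_rot: [1.885, -2.512, 0.0]
force: [-0.1, 0.8, -0.2]
opening: -0.3
grasp_force: 0.0
```

Call:
move_arm --series '[[[-4, 0, 0], [0, 0, 0]], [[-8, 0, 1], [0, 0, 0]], [[-13, 0, 3], [0, 0, 0]], [[-18, 0, 5], [0, 0, 0]], [[-23, 0, 8], [0, 0, 0]]]'

```text
clock: 17.95
position: [567.6, 122.2, 222.6]
tcp_rot: [1.887, -2.511, 0.004]
force: [-1.7, -5.5, 10.3]
opening: 0.3
grasp_force: 4.8
```

```bash
python3 -c "
from h import *
go((-55,137,213),(-55,148,202),(-55,157,190),(-55,163,177),(-55,165,170))"
```

```text
t 17.95 board [-55.  120.4 222.6] F board [-0.1 -5.8 10.3] open 0.3
shift [-16.6   0.1   9.6]
shift [-27.6   0.2  20.6]
shift [-36.7   0.2  32.5]
shift [-42.7   0.2  45.5]
shift [-44.7   0.3  52.5]
turn [-0.002 -0.002 -0.003]
```

Call:
move_arm --series '[[[-4, 0, 2], [0, 0, 0]], [[-8, 0, 5], [0, 0, 0]], [[-13, 0, 8], [0, 0, 0]], [[-17, 0, 11], [0, 0, 0]], [[-20, 0, 14], [0, 0, 0]]]'

```text
clock: 18.37
position: [573.6, 142.0, 208.9]
tcp_rot: [-1.886, 2.51, -0.004]
force: [-1.4, -4.0, 9.4]
opening: 0.1
grasp_force: 4.5
```

```bash
python3 -c "
from h import *
go((-55,148,202),(-55,157,190),(-55,163,177),(-55,165,168))"
```

```text
t 18.37 board [-54.7 141.1 208.9] F board [-0.3 -4.2  9.4] open 0.1
shift [-6.9  0.3  6.9]
shift [-15.9   0.4  18.9]
shift [-21.9   0.5  31.9]
shift [-23.9   0.5  40.9]
turn [-0.003 -0.    -0.003]
```

Call:
move_arm --series '[[[-4, 0, 4], [0, 0, 0]], [[-8, 0, 8], [0, 0, 0]], [[-11, 0, 12], [0, 0, 0]], [[-14, 0, 16], [0, 0, 0]], [[-16, 0, 20], [0, 0, 0]]]'

```text
clock: 18.78
position: [578.3, 157.8, 188.8]
tcp_rot: [-1.886, 2.509, -0.004]
force: [-1.8, -2.5, 8.5]
opening: 0.1
grasp_force: 4.4
```

Call:
move_arm --series '[[[-2, 0, 4], [0, 0, 0]], [[-4, 0, 8], [0, 0, 0]], [[-5, 0, 12], [0, 0, 0]], [[-6, 0, 15], [0, 0, 0]], [[-6, 0, 17], [0, 0, 0]]]'

```text
clock: 19.2
position: [580.5, 164.6, 172.1]
tcp_rot: [-1.885, 2.507, -0.003]
force: [-0.9, 1.2, 9.9]
opening: 0.1
grasp_force: 4.8
```

```bash
python3 -c "
from h import *
go((-55,165,170))"
```

```text
t 19.2 board [-54.3 164.7 172.1] F board [-1.2  0.9  9.9] open 0.1
shift [-0.3  0.8  2.1]
turn [-0.005  0.003 -0.002]
```

Now press straight down until the stop shows as a clear force rise.

Call:
move_arm --series '[[[0, 0, 1], [0, 0, 0]], [[0, 0, 2], [0, 0, 0]], [[0, 0, 3], [0, 0, 0]], [[0, 0, 3], [0, 0, 0]], [[0, 0, 3], [0, 0, 0]]]'

```text
clock: 19.62
position: [580.6, 165.0, 170.1]
tcp_rot: [-1.884, 2.505, -0.003]
force: [-1.9, 1.5, 11.9]
opening: -0.0
grasp_force: 5.6
```

Call:
move_arm --series '[[[0, 0, 1], [0, 0, 0]], [[0, 0, 2], [0, 0, 0]], [[0, 0, 2], [0, 0, 0]], [[0, 0, 2], [0, 0, 0]]]'

```text
clock: 19.95
position: [580.8, 165.4, 168.8]
tcp_rot: [-1.884, 2.504, -0.003]
force: [-3.1, 2.4, 13.9]
opening: -0.1
grasp_force: 7.0
```

Call:
move_arm --series '[[[0, 0, 1], [0, 0, 0]], [[0, 0, 2], [0, 0, 0]], [[0, 0, 2], [0, 0, 0]], [[0, 0, 2], [0, 0, 0]]]'

```text
clock: 20.28
position: [580.9, 165.5, 167.8]
tcp_rot: [-1.884, 2.503, -0.003]
force: [-5.4, 2.8, 18.5]
opening: 0.1
grasp_force: 9.2
```

Call:
move_arm --series '[[[0, 0, 1], [0, 0, 0]], [[0, 0, 2], [0, 0, 0]], [[0, 0, 2], [0, 0, 0]], [[0, 0, 2], [0, 0, 0]]]'

```text
clock: 20.62
position: [581.0, 165.6, 167.5]
tcp_rot: [-1.885, 2.502, -0.004]
force: [-9.1, 2.0, 25.2]
opening: 0.2
grasp_force: 13.0
```

Call:
move_arm --series '[[[0, 0, 1], [0, 0, 0]], [[0, 0, 2], [0, 0, 0]], [[0, 0, 2], [0, 0, 0]], [[0, 0, 2], [0, 0, 0]]]'

```text
clock: 20.95
position: [581.1, 165.6, 167.2]
tcp_rot: [-1.885, 2.501, -0.005]
force: [-13.0, 0.9, 32.9]
opening: -0.3
grasp_force: 17.0
```

Stiff stop reached: 0.3 mm of travel for 8 N. I'll lift off and check.

Call:
move_arm --series '[[[0, 0, -10], [0, 0, 0]], [[0, 0, -40], [0, 0, 0]], [[0, 0, -80], [0, 0, 0]], [[0, 0, -120], [0, 0, 0]], [[0, 0, -150], [0, 0, 0]]]'

```text
clock: 21.37
position: [579.4, 163.9, 312.6]
tcp_rot: [-1.884, 2.508, -0.002]
force: [1.3, 1.1, 0.2]
opening: 0.1
grasp_force: 0.0
```

```bash
python3 -c "
from prof import *
state();s=snap('side','s9');prof('s9')
D=s['depth'];f=s['frame'].astype(int).sum(2);o=[];q=[]
for v in range(180,270):
  for u in range(185,260):
    if D[v,u]>0 and f[v,u]<150:
      X=s['R'].T@(ray(s,u,v)*D[v,u]-s['t']);b=RB.T@(X[:2]-P0);r=(b[0],b[1],X[2])
      if abs(b[0]+55)<12 and 110<b[1]<215 and X[2]>70: o.append(r)
      if abs(b[0]+55)<12 and -8<b[1]<25 and 57<X[2]<110: q.append(r)
o=np.array(o);print(len(o),o[::max(1,len(o)//12)].round())
q=np.array(q);print(len(q),q[::max(1,len(q)//6)].round())
if len(o):print('angle',np.degrees(np.arctan(np.polyfit(o[:,1],o[:,2],1)[0])))"
```

```text
t 21.37 board [-55.1 163.7 312.6] F board [0.9 1.4 0.2] open 0.1
s9 [-130 -128 -126 -124 -122 -120 -118 -116 -114 -112 -110 -108 -106 -104
 -102 -100  -98  -96]
42 [176 177 176 174 161 137 118 121 149 177 190 192 193 193 189 185 183 184]
28 [177 177 178 178 175 166 149 133 143 174 193 195 194 189 187 189 193 194]
10 [175 175 175 175 173 170 160 147 159 182 194 195 194 194 194 193 193 193]
-10 [178 178 177 177 178 176 165 148 160 184 196 192 182 177 183 192 196 197]
-34 [178 178 178 178 179 178 172 163 172 190 199 198 197 196 196 197 197 197]
far -4..28 [186 189 195 197 194 183 172 168 169 170 170 170 170 170 171 170 169]
rear x -90 y -46..-28 [155 156 162 169 179 190 198 199 199 199]
rear x -60 y -46..-28 [158 158 160 167 176 187 196 201 202 202]
rear x -30 y -46..-28 [159 155 152 156 176 201 202 201 200 198]
rear x -10 y -46..-28 [170 171 172 177 186 195 199 202 203 202]
141 [[-45. 171. 252.]
 [-64. 170. 251.]
 [-62. 167. 245.]
 [-57. 142.  90.]
 [-58. 151.  92.]
 [-54. 164.  96.]
 [-59. 161.  92.]
 [-53. 178.  98.]
 [-57. 178.  96.]
 [-53. 192. 101.]
 [-56. 189.  97.]
 [-48. 195.  95.]
 [-58. 195.  95.]]
9 [[-55.   7.  97.]
 [-55.   9.  96.]
 [-58.   9.  96.]
 [-51.   5.  79.]
 [-62.  10.  69.]
 [-60.  11.  67.]
 [-62.  10.  66.]
 [-60.  13.  65.]
 [-58.  14.  62.]]
angle -3.2568567579643957
```

The handle lies at about 10° (grip top z = 90 at y = 142, as computed), the foot is on the plate and the plate hasn't moved.

```bash
python3 -c "
from bench import ctrl
print(ctrl.close_job())"
```

```text
the job is handed in; nothing more can be done
None
```

The plate lies square against the fence with its near edge level with the fence's end, the clamp handle is fully down with the foot on the plate, and the job is handed in; no verdict was shown.

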